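Check a clear cover plate over the light box

TASK

First turn the light box's dimmer until its white pointer line stands at the black triangle on the scale. Then take the notched cover plate out of the stand by its clear end (the frosted label is at the end with the cut-off corner), leaving the blank plate and the other things alone. Finish while holding it still about a hand's breadth above the lit panel, the frosted end over the panel's centre and the label face tipped to look upward, at least half way from upright to flat.

Things in the scene. Friction and masses are not known exactly. Their poses are not given: they have to be found in the camera images.
- lightbox: fixed grey inspection light box, 170 (x) x 280 (y) x 40 mm high, turned up to 0.35 rad on the bench; origin at the centre of its underside. On its flat top: a white square lit panel 150 x 150 mm centred at y = +55 mm, and a dimmer knob with a printed scale centred at y = -90 mm
- panel (a point): centre of the white lit panel, on the light box's top surface (41 mm above the bench); axes as the light box
- dimmer_grip (a point): on the dimmer knob's vertical axis at grip height, 77 mm above the bench; turns with the knob. Black round skirt (radius 22 mm, top 54 mm above the bench) with an upright grip bar 42 mm long, 14 mm thick, top 84 mm above the bench; the bar runs along the point's x, the white pointer line on it points along -x. Below is an aluminium disc of radius 34 mm
- triangle (a point): the solid black triangle printed on the scale, about 14 mm long, its middle 44 mm from the knob's axis; the scale has 11 short ticks every 0.3 rad and the triangle is at the seventh. The pointer is at the triangle when the dimmer joint reads 1.8 rad
- dimmer (a joint): angle of the dimmer knob, rad, 0 to 3.0, growing clockwise seen from above; at 0 its pointer points along the light box's -x. It starts between 0.5 and 1.2, turns with light friction (0.03 N m) and stays where it is left
- stand: fixed low stand at any yaw, aluminium base 130 (x) x 106 (y) x 6 mm; origin at the centre of its underside. Two slots 10 mm wide along x, centred at y = -35 and +35 mm, each between black rails 8 mm thick, 120 mm long, tops 26 mm above the bench; plates stand on the base's top (6 mm up). Which plate is in which slot varies
- plate: notched clear plate 100 (x) x 8 (y) x 60 mm (z), 40-80 g, upright in a slot; origin at the centre of its lower edge, top edge 66 mm above the bench. x from 12 to 50 mm is frosted white on the +y (label) face, with dark bars; x from -50 to 12 is clear. A 14 x 14 mm notch is cut from the frosted end's upper corner: facing the label, notch at upper left; from behind, upper right
- label (a point): centre of the frosted label on the plate's +y face, at (31, 4, 28) mm in the plate's frame; axes as the plate
- blank: a plain clear plate of the same 100 x 8 x 60 mm without notch or frosting, standing in the other slot; leave it. Origin and axes as the notched plate
- screwdriver: loose screwdriver with a yellow handle lying on the far side of the bench; origin at its middle underside; leave it
- carton: loose cardboard box 80 x 120 x 60 mm high at the far left; origin at the centre of its underside; leave it
- terminals: loose grey terminal strip 35 x 150 x 35 mm high on a steel rail, at the far side; origin at the centre of its underside; leave it
Not all that is in view belongs to the job. Leave any green or pink look-alike of the plate alone.

How it is judged:
On the way, in this order (a step that is already met when the one before it is completed fails the run):
1. the dimmer's pointer is at the triangle (value of joint dimmer between 1.67 and 1.93 rad and contact force between the fingers and dimmer below 0.1 N), for 0.3 s.
2. the notched plate is lifted clear of the stand in the gripper (height (world z) of plate above 0.045 m and contact force between the fingers and plate above 1 N), for 0.2 s.
At the end, for the whole second after the job is handed in: Dimmer 1.67 to 1.93 rad. Fingers hold the plate still by its clear end (TCP at plate x below 6 mm), off the light box; label centre within 50 mm sideways of the panel's centre and 50 to 200 mm above it, label face within 0.93 rad of straight up. Blank plate within 15 mm of its start (value of joint dimmer between 1.67 and 1.93 rad and contact force between the fingers and plate above 1 N and x of the grasp point in the frame of plate below 0.006 m and angle between label's own y axis and vertical below 0.93 rad and horizontal distance between label and panel below 0.05 m and z of label in the frame of panel between 0.05 and 0.2 m and contact force between plate and lightbox below 0.05 N and linear speed of plate below 0.03 m/s and distance of blank from where it was at the start of the episode below 0.015 m); the arm keeps its last pose, push and grip.
It fails at once if the blank plate was disturbed (distance of blank from where it was at the start of the episode above 0.015 m).
It fails at once if a bystander was moved (distance of any of screwdriver, carton, terminals from where it was at the start of the episode above 0.02 m).
It also fails if it takes over 54 s, if anything falls off the work surface, if the arm or the gripper's body presses on something with over 40 N, if the wrist force passes 120 N, or if a joint passes its speed limit or range.

ROBOT

A 6-joint arm with a two-finger parallel gripper is mounted at the origin on the work surface. World frame = base frame: x ahead of the robot, y to its left, z up, the work surface at z = 0. Lengths are in m, angles in rad, forces in N, time in s.
With the tool pointing down it reaches from about 0.325 to 0.925 m from the base axis. Payload 3.1 kg.
Tool frame: the origin (TCP) lies between the finger pads, 19 mm behind the fingertips; this is the grasp point; z points along the fingers, y is the line along which they close (so a half turn about z gives the same grasp; the last joint's range is limited). The gripper opens to 85 mm and grips with 20 to 120 N. Pads are 22 mm wide; open, the fingers measure 114 mm over their backs; the gripper's body (76 mm by 85 mm) begins 54 mm behind the grasp point. The pads swing forward as they close: fully open they stand 13 mm farther back than shut.
Start: joints at [1.118, 0.217, 1.613, -0, 1.311, -0.112], TCP at [0.209, 0.589, 0.25] pointing down, gripper open.
Joint ranges: [-2.75, 2.75], [-0.78, 2.1], [0.31, 2.55], [-1.13, 4.27], [0.13, 2.63], [-2.58, 2.58]. Speed limits (rad/s): [2.79, 2.79, 3.14, 3.14, 3.14, 3.14].

INTERFACE

Orientations are given as a unit quaternion [w, x, y, z].
In Python, from workcell import monitor, vision, manip gives the robot as it stands.
- The arm moves only by the tool apply_moves, never from a script. Its argument "plan" is a list of rows, each a list of 6 numbers: the shift along the world's x, y, z each as a share of 0.25 m, from -1 to 1, then the turn, a rotation vector about the world's x, y, z each as a share of 2 rad, from -1 to 1. In form: [[x, y, z, ax, ay, az], ...]. A call has exactly 5 rows; each row is the pose to reach, as a shift and turn from the pose commanded when the call began; what a row does not reach only later rows make up. A row lasts 1/10 s, in which the tool goes at most 50 mm and 8.59 degrees, less where a joint would pass 70% of its speed; a pose out of reach is approached as far as the arm can. A call with a number of a shift or a turn outside -1 to 1 is refused whole. A call with a gripper value outside its range is refused whole. "gripper" is the opening, from 0 (shut) to 1 (fully open), set as the call begins (left out, the last holds). The fingers move at their own pace and stop on an object; the grip force is fixed at half the most. Time passes only in rows, so rows that repeat a pose let the fingers close, or fill a call up. It gives the time, the measured TCP pose, the force, the opening and the grip force at its end, in the units of the state.
- monitor.get_obs(): the state, without advancing time (a new reading comes with each control period).
- vision.camera(name): name is "scene" or "top" or "wrist"; returns a dict with "img" (480x640x3 uint8, red, green, blue), "z_map" (480x640 float32, m along the optical axis (not along the pixel's ray), 0 where there is no reading), "K" (3x3 intrinsics, pixels), "R" (3x3) and "t" (3): a world point X has camera coordinates R X + t. Camera axes: x right, y down, z forward; pixel columns grow to the right and rows downward; lengths in m; the calibration is good to about 2 mm. A picture is of the moment at which its call begins.
- manip.sign_off(): hands the job in; it is judged then, once.
The state is a dict: "time": time; "qpos": joint angles; "qvel": joint speeds; "effort": joint torques, N m; "ee_pos": TCP position; "eef_rot": TCP orientation; "contact_force": force on the tool from outside, world axes, zero at the start; "torque": the same for the moment, N m; "gripper_width": finger opening in m; "grip_force": force on a finger pad.
Only numpy, scipy, OpenCV 4.12 (cv2) and the standard library are available. Lean on these libraries where they do the work, as an engineer would, in place of code of your own. Each camera call takes 0.05 s, during which the arm holds its last target. There are 200 camera calls.

## Working session

There is one attempt and no reset: what is moved stays moved. The work goes in short steps, Python scripts to look and compute and a tool call to move; the robot and the scene stay as the last step left them, time stands still between calls to the robot, and variables do not carry over. Pictures are saved under pics/ and viewed, at most 10 in all, crops included, and the job is handed in when it is done.

Besides the shell and the picture viewer there is one more tool, called after "Emit:" by a JSON object that holds its "name" and its "arguments". apply_moves: Moves the arm, as the interface text tells. Its arguments: {"type":"object","properties":{"plan":{"type":"array"},"gripper":{"type":"number"}},"required":["plan"]}

```bash
mkdir -p pics
cat > h.py <<'E'
import numpy as np,cv2
from scipy.spatial.transform import Rotation as Rn
from workcell import monitor,vision,manip
def snap(n,f):
    c=vision.camera(n); np.savez('pics/'+f+'.npz',**{k:np.asarray(c[k]) for k in('img','z_map','K','R','t')})
    cv2.imwrite('pics/'+f+'.png',c['img'][:,:,::-1]); return c
def load(f): return dict(np.load('pics/'+f+'.npz'))
def pt(c,u,v,z=None,h=None):
    r=np.linalg.inv(c['K'])@[u,v,1.]
    C=-c['R'].T@c['t']; d=c['R'].T@r
    if h is not None: return C+d*(h-C[2])/d[2]
    if z is None: z=c['z_map'][int(v),int(u)]
    return C+d*z
def proj(c,X):
    p=c['K']@(c['R']@np.asarray(X,float)+c['t']); return p[:2]/p[2]
E
python3 - <<'E'
from h import *
for n in('top','scene'):
    c=snap(n,n+'0'); print(n,-c['R'].T@c['t'],c['R'].round(2).tolist())
a=load('top0')['img'];print(monitor.get_obs())
E
```

```text
top [0.50574061 0.07294707 0.91160975] [[-0.02, -1.0, 0.02], [-1.0, 0.02, -0.09], [0.09, -0.02, -1.0]]
scene [ 1.29845665 -0.37988798  0.64048848] [[0.51, 0.86, 0.0], [0.48, -0.28, -0.83], [-0.72, 0.43, -0.55]]
{'time': 0.1, 'qpos': array([ 1.11778813e+00,  2.17694006e-01,  1.61480361e+00, -4.04804329e-06,
        1.31129655e+00, -1.12217595e-01]), 'qvel': array([ 0.00082184, -0.00213999, -0.00453585,  0.0016672 , -0.00014412,
        0.00068983]), 'effort': array([-7.99389691e-04, -3.98077691e+01, -3.04969704e+01, -1.36332378e-04,
        4.23881007e-03,  1.51977520e-05]), 'ee_pos': array([0.20857527, 0.58842227, 0.24877369]), 'eef_rot': array([-3.05084599e-04,  1.69571321e-01,  9.85517304e-01, -1.05763258e-03]), 'contact_force': array([-0.92033597,  0.64985095, -0.0220474 ]), 'torque': array([-0.01147614,  0.05490792, -0.0376679 ]), 'grip_force': 0.0, 'gripper_width': 0.08583655663170228}
```

View pics/top0.png

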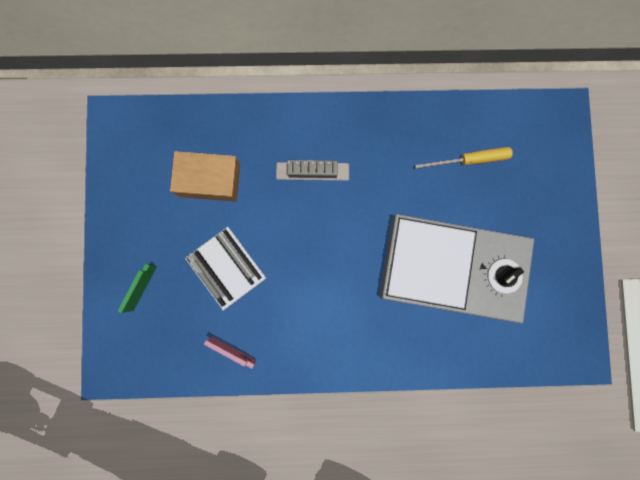

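View pics/scene0.png

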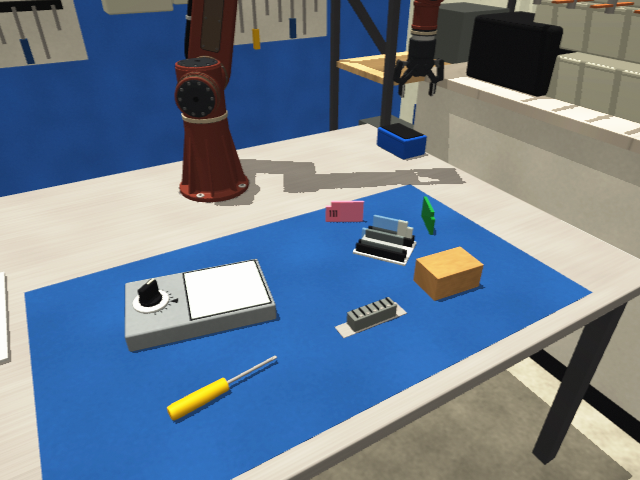

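The top view shows the light box (centre about 458,268), its knob at (507,277) with the triangle at (484,267), and the stand at (225,268). The scene view shows the frosting at about (404,231). Next I'll enlarge these.

Run:
```python
from h import *
t=load('top0')['img'];s=load('scene0')['img']
f=lambda a,u,v,w,h:cv2.resize(a[v:v+h,u:u+w],(400,300),interpolation=cv2.INTER_CUBIC)
m=np.vstack([np.hstack([f(t,176,223,100,75),f(t,465,240,80,60)]),np.hstack([f(s,340,195,100,75),f(s,120,265,80,60)])])
cv2.imwrite('pics/m1.png',m[:,:,::-1])
c=load('top0')
for u,v in[(396,215),(533,238),(523,321),(384,299)]:print('box',pt(c,u,v),pt(c,u,v,h=.04))
```

```text
box [ 0.63732131 -0.10106735  0.04123984] [ 0.63750874 -0.10131524  0.04      ]
box [ 5.89331237e-01 -3.92240618e-01  3.01303801e-04] [ 0.58568984 -0.37197597  0.04      ]
box [ 0.42021697 -0.35924588  0.00250846] [ 0.42374399 -0.34142215  0.04      ]
box [ 0.47164004 -0.07810135 -0.0008321 ] [ 0.47316605 -0.07134188  0.04      ]
```

View pics/m1.png

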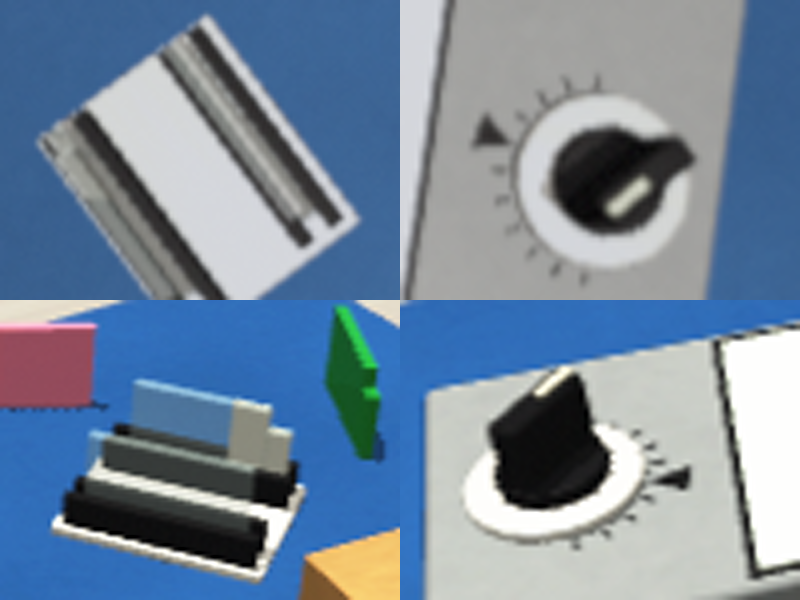

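The notched plate is in the slot nearer the robot. Its frosted end points up-left in the top view, and the scene camera sees it from behind, so the label faces the robot. The pointer in the top view runs down-left, which puts the dimmer at about 0.75 rad.

Run:
```python
from h import *
c=load('top0')
P=[pt(c,u,v,h=.006) for u,v in[(228,226.8),(266,278),(225,309),(185.5,258)]]
P=np.array(P);print('stand',P.round(4).tolist(),P.mean(0)); 
d=P[1]-P[0];print(np.linalg.norm(d),np.degrees(np.arctan2(d[1],d[0])),np.linalg.norm(P[2]-P[1]))
d=P[2]-P[3];print(np.linalg.norm(d),np.degrees(np.arctan2(d[1],d[0])))
B=np.array([pt(c,u,v,h=.04) for u,v in[(396,215),(533,238),(523,321),(384,299)]])
y=(B[0]-B[1]+B[3]-B[2])[:2];yaw=np.arctan2(-y[0],y[1]);y/=np.linalg.norm(y)
print('box',B.mean(0),yaw,'knob',B.mean(0)[:2]-.09*y,'panel',B.mean(0)[:2]+.055*y)
s=lambda u,v:(465+u/5,240+v/5)
print('knob sk',pt(c,*s(606,180),h=.054)) 
a,b=pt(c,*s(648-400,183),h=.084),pt(c,*s(608-400,212),h=.084);print('ptr',a,b)
d=b-a;psi=np.arctan2(d[1],d[0]);print('ptr yaw',psi,'dimmer',(np.pi+yaw-psi+np.pi)%(2*np.pi)-np.pi)
for u,v in((200,155),(92,130)): print('tri/disc',pt(c,*s(u,v),h=.041))
print('tri',pt(c,*s(88,132),h=.041),'disc',pt(c,*s(204,180),h=.043))
o=monitor.get_obs();print(Rn.from_quat(np.roll(o['eef_rot'],-1)).as_matrix().round(3))
```

```text
stand [[0.6258, 0.2359, 0.006], [0.52, 0.1603, 0.006], [0.4601, 0.243, 0.006], [0.5642, 0.3217, 0.006]] [0.54250312 0.24022065 0.006     ]
0.1300210720509736 -144.43027639243002 0.10216653336670953
0.1305120298672999 -142.90244887592107
box [ 0.53002715 -0.22151381  0.04      ] -0.18508359441171768 knob [ 0.51346457 -0.30997669] panel [ 0.54014873 -0.16745316]
knob sk [ 0.50804831 -0.46412784  0.054     ]
ptr [ 0.51012632 -0.30999935  0.084     ] [ 0.49972405 -0.29427907  0.084     ]
ptr yaw 2.155359782923323 dimmer 0.8011492762547525
tri/disc [ 0.52177454 -0.31156364  0.041     ]
tri/disc [ 0.53259653 -0.26937606  0.041     ]
tri [ 0.53184967 -0.2677483   0.041     ] disc [ 0.51193527 -0.3116609   0.043     ]
[[-0.942  0.334 -0.001]
 [ 0.334  0.942 -0.002]
 [ 0.    -0.002 -1.   ]]
```

Emit:
{"name": "apply_moves", "arguments": {"plan": [[0.6, -0.8, 0, 0, 0, -0.16], [0.6, -0.8, 0, 0, 0, -0.16], [0.6, -0.8, 0, 0, 0, -0.16], [0.6, -0.8, 0, 0, 0, -0.16], [0.6, -0.8, 0, 0, 0, -0.16]], "gripper": 1}}

```text
time: 0.6
ee_pos: [0.3593, 0.3872, 0.2495]
eef_rot: [-0.0, 0.324, 0.946, -0.0]
contact_force: [0.6, 0.2, -0.3]
gripper_width: 0.0854
grip_force: 0.0
```

Emit:
{"name": "apply_moves", "arguments": {"plan": [[0.6, -0.6, 0, 0, 0, -0.16], [0.6, -0.6, 0, 0, 0, -0.16], [0.6, -0.6, 0, 0, 0, -0.16], [0.6, -0.6, 0, 0, 0, -0.16], [0.6, -0.6, 0, 0, 0, -0.16]]}}

```text
time: 1.1
ee_pos: [0.5117, 0.2353, 0.2497]
eef_rot: [0.001, 0.473, 0.881, -0.0]
contact_force: [0.4, -0.2, 0.4]
gripper_width: 0.0854
grip_force: 0.0
```

Run:
```python
from h import *
c=snap('wrist','w1');print(c['K'].round(1).tolist(),-c['R'].T@c['t'],c['R'].round(2).tolist())
o=monitor.get_obs();print(o['time'],o['ee_pos'],o['eef_rot'],o['qpos'])
```

```text
[[396.2, 0.0, 321.9], [0.0, 396.2, 236.1], [0.0, 0.0, 1.0]] [0.47556744 0.29222435 0.37383367] [[0.83, 0.55, 0.0], [0.53, -0.8, 0.27], [0.15, -0.22, -0.96]]
1.15 [0.51147029 0.23566675 0.24955268] [ 6.20783370e-04  4.73101116e-01  8.81007761e-01 -5.23038077e-04] [ 3.07974266e-01  8.65157448e-02  1.76180685e+00 -1.68403282e-03
  1.29315710e+00 -2.76745372e-01]
```

View pics/w1.png

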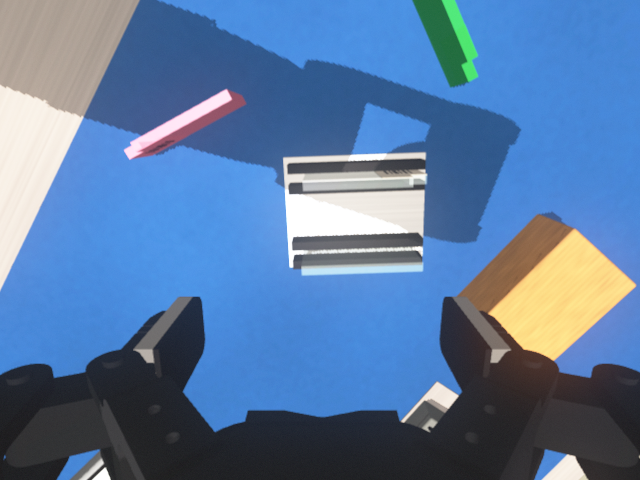

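The wrist view shows the stand upright in the picture. The notched plate is in the upper slot (v about 180) with its frosted, barred end at the right (u about 385–425). The blank is at v about 265.

Run:
```python
from h import *
c=load('w1')
vs,us=np.mgrid[130:290,270:440]; z=c['z_map'][130:290,270:440]
r=np.linalg.inv(c['K'])@np.stack([us.ravel(),vs.ravel(),np.ones(us.size)])*z.ravel()
X=(c['R'].T@(r-c['t'][:,None])).T
print(np.histogram(X[:,2],bins=np.arange(-.01,.08,.01)))
p=X[(X[:,2]>.05)&(X[:,2]<.075)]
a=np.radians(36.3);ex=np.array([np.cos(a),np.sin(a)]);ey=np.array([-ex[1],ex[0]])
q=(p[:,:2]-[.5425,.2402]);yy=q@ey
for m in(yy>0,yy<=0):
    s=p[m]; 
    if len(s)<5: continue
    (cx,cy),(w,h),an=cv2.minAreaRect(s[:,:2].astype(np.float32)*1000)
    qq=q[m];print(len(s),(cx,cy),(w,h),an,'zmax',np.percentile(s[:,2],[5,50,95]),'x',np.percentile(qq@ex,[0,5,50,95,100]),'y',np.percentile(qq@ey,[0,5,50,95,100]))
# rails & base
p=X[(X[:,2]>.02)&(X[:,2]<.03)];(cc,wh,an)=cv2.minAreaRect(p[:,:2].astype(np.float32)*1000);print('rails',cc,wh,an)
p=X[(X[:,2]>.003)&(X[:,2]<.035)];(cc,wh,an)=cv2.minAreaRect(p[:,:2].astype(np.float32)*1000);print('base',cc,wh,an)
```

```text
(array([  695, 17459,   588,  3782,   539,   595,   766,  2678]), array([-0.01,  0.  ,  0.01,  0.02,  0.03,  0.04,  0.05,  0.06,  0.07]))
1566 (527.6255493164062, 276.3211364746094) (100.2032241821289, 8.488079071044922) 35.707027435302734 zmax [0.05219941 0.06619206 0.0675276 ] x [-0.04073968 -0.03597444  0.00690126  0.0528632   0.05949589] y [0.03342125 0.03429988 0.03880871 0.04214265 0.04261124]
1878 (564.6604614257812, 216.8955535888672) (100.16571044921875, 9.374966621398926) 35.25105667114258 zmax [0.05211653 0.06598293 0.06750317] x [-0.04595153 -0.04087575  0.0042802   0.04906186  0.05420491] y [-0.03740497 -0.03549831 -0.02930813 -0.02761171 -0.02688924]
rails (543.90966796875, 245.02232360839844) (120.25237274169922, 95.88401794433594) 35.588619232177734
base (547.3078002929688, 241.28506469726562) (166.70472717285156, 153.4981689453125) 35.09663772583008
```

Emit:
{"name": "apply_moves", "arguments": {"plan": [[0, -0.8, 0, 0, 0, 0], [0, -0.8, 0, 0, 0, 0], [0, -0.8, 0, 0, 0, 0], [0, -0.8, 0, 0, 0, 0], [0, -0.8, 0, 0, 0, 0]]}}

```text
time: 1.65
ee_pos: [0.5081, 0.0353, 0.2497]
eef_rot: [0.0, 0.473, 0.881, -0.001]
contact_force: [-0.6, 0.5, -0.3]
gripper_width: 0.0857
grip_force: 0.0
```

Emit:
{"name": "apply_moves", "arguments": {"plan": [[0, -0.8, 0, 0, 0, 0], [0, -0.8, 0, 0, 0, 0], [0, -0.8, 0, 0, 0, 0], [0, -0.8, 0, 0, 0, 0], [0, -0.8, 0, 0, 0, 0]]}}

```text
time: 2.15
ee_pos: [0.5089, -0.1643, 0.2499]
eef_rot: [0.0, 0.473, 0.881, -0.001]
contact_force: [-0.0, 0.7, -0.3]
gripper_width: 0.0857
grip_force: 0.0
```

Run:
```python
from h import *
c=snap('wrist','w2')
o=monitor.get_obs();print(o['time'],o['ee_pos'],o['eef_rot'],o['qpos'])
```

```text
2.2 [ 0.5088123  -0.16155578  0.24967563] [-4.92816746e-04  4.72420057e-01  8.81373298e-01  3.95272679e-04] [-4.39404857e-01  2.31717789e-02  1.82795257e+00  8.75237639e-04
  1.29141108e+00 -1.02637364e+00]
```

View pics/w2.png

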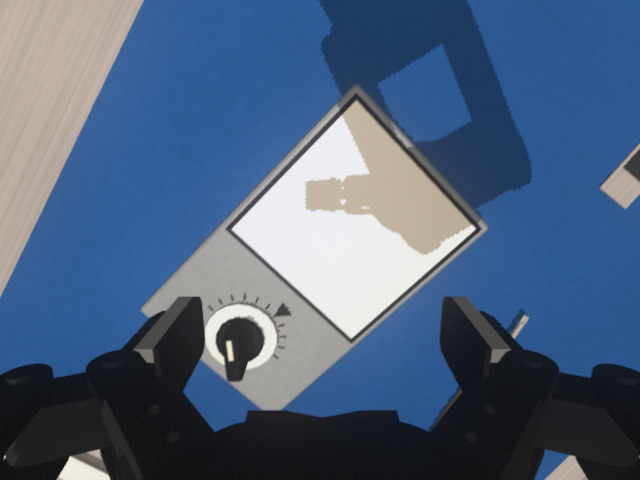

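The wrist view shows the panel (corners 357,88 / 487,226 / 352,341 / 228,229), the triangle at (283,309), and the knob at (240,340) with its pointer line at (229,350).

```bash
cat >> h.py <<'E'
def cloud(c,u0,u1,v0,v1):
    vs,us=np.mgrid[v0:v1,u0:u1]; z=c['z_map'][v0:v1,u0:u1].ravel()
    r=np.linalg.inv(c['K'])@np.stack([us.ravel(),vs.ravel(),np.ones(us.size)])*z
    return (c['R'].T@(r-c['t'][:,None])).T
def rect(p): return cv2.minAreaRect(p[:,:2].astype(np.float32)*1000)
E
python3 - <<'E'
from h import *
c=load('w2')
X=cloud(c,206,285,290,400)
p=X[(X[:,2]>.078)&(X[:,2]<.09)];print('bar',len(p),rect(p),np.median(p[:,2]))
c=load('top0');X=cloud(c,480,540,250,300)
p=X[(X[:,2]>.078)&(X[:,2]<.09)];print('bar top',len(p),rect(p),np.median(p[:,2]))
c=load('w2')
Q=np.array([pt(c,u,v,h=.041) for u,v in[(357,88),(487,226),(352,341),(228,229)]]);print(Q.mean(0))
print('tri',pt(c,283,309,h=.041),'ptr mid',pt(c,229,350,h=.084),pt(c,229,341,h=.084),pt(c,230,360,h=.084))
y=(Q[0]-Q[3]+Q[1]-Q[2])[:2];print('yaw',np.arctan2(-y[0],y[1]),np.linalg.norm(y)/2);y/=np.linalg.norm(y);print('knob',Q.mean(0)[:2]-.145*y)
E
```

```text
bar 805 ((513.0008544921875, -305.49359130859375), (14.37623405456543, 41.35508728027344), 36.86358642578125) 0.08410693264487983
bar top 177 ((513.130859375, -307.8736267089844), (14.131817817687988, 41.31944274902344), 36.75486755371094) 0.0846719362027971
[ 0.54327169 -0.16039076  0.041     ]
tri [ 0.53209528 -0.26148306  0.041     ] ptr mid [ 0.50691045 -0.29752612  0.084     ] [ 0.50275547 -0.29031538  0.084     ] [ 0.51228682 -0.30519484  0.084     ]
yaw -0.19476083332548427 0.1592657093392171
knob [ 0.51520956 -0.30264938]
```

Emit:
{"name": "apply_moves", "arguments": {"plan": [[0.016, -0.588, 0, 0, 0, 0.027], [0.016, -0.588, 0, 0, 0, 0.027], [0.016, -0.588, 0, 0, 0, 0.027], [0.016, -0.588, 0, 0, 0, 0.027], [0.016, -0.588, 0, 0, 0, 0.027]]}}

```text
time: 2.7
ee_pos: [0.5134, -0.3059, 0.2493]
eef_rot: [-0.001, 0.447, 0.895, 0.001]
contact_force: [0.9, -0.4, -0.6]
gripper_width: 0.0852
grip_force: 0.0
```

Emit:
{"name": "apply_moves", "arguments": {"plan": [[0, 0, -0.2, 0, 0, 0], [0, 0, -0.4, 0, 0, 0], [0, 0, -0.6, 0, 0, 0], [0, 0, -0.684, 0, 0, 0], [0, 0, -0.684, 0, 0, 0]]}}

```text
time: 3.2
ee_pos: [0.51, -0.3019, 0.0739]
eef_rot: [-0.006, 0.446, 0.895, 0.002]
contact_force: [-0.1, 0.1, -0.0]
gripper_width: 0.0857
grip_force: 0.0
```

Emit:
{"name": "apply_moves", "arguments": {"plan": [[0, 0, 0, 0, 0, 0], [0, 0, 0, 0, 0, 0], [0, 0, 0, 0, 0, 0], [0, 0, 0, 0, 0, 0], [0, 0, 0, 0, 0, 0]], "gripper": 0}}

```text
time: 3.7
ee_pos: [0.5135, -0.3085, 0.0804]
eef_rot: [0.001, 0.447, 0.894, -0.0]
contact_force: [-1.4, 0.2, 19.7]
gripper_width: 0.013
grip_force: 59.5
```

Emit:
{"name": "apply_moves", "arguments": {"plan": [[0, 0, 0.012, 0, 0, 0], [0, 0, 0.012, 0, 0, -0.06], [0, 0, 0.012, 0, 0, -0.12], [0, 0, 0.012, 0, 0, -0.18], [0, 0, 0.012, 0, 0, -0.25]]}}

```text
time: 4.2
ee_pos: [0.5129, -0.3087, 0.0806]
eef_rot: [0.001, 0.657, 0.754, -0.0]
contact_force: [3.7, -3.0, -7.7]
gripper_width: 0.0128
grip_force: 60.4
```

Emit:
{"name": "apply_moves", "arguments": {"plan": [[0, 0, 0, 0, 0, -0.06], [0, 0, 0, 0, 0, -0.12], [0, 0, 0, 0, 0, -0.18], [0, 0, 0, 0, 0, -0.24], [0, 0, 0, 0, 0, -0.28]]}}

```text
time: 4.7
ee_pos: [0.5122, -0.3086, 0.0806]
eef_rot: [0.0, 0.839, 0.544, -0.001]
contact_force: [0.4, -2.7, -7.6]
gripper_width: 0.0128
grip_force: 60.7
```

Emit:
{"name": "apply_moves", "arguments": {"plan": [[0, 0, 0, 0, 0, 0], [0, 0, 0, 0, 0, 0], [0, 0, 0, 0, 0, 0], [0, 0, 0, 0, 0, 0], [0, 0, 0, 0, 0, 0]]}}

```text
time: 5.2
ee_pos: [0.5122, -0.3086, 0.0806]
eef_rot: [0.0, 0.837, 0.547, -0.001]
contact_force: [1.4, -5.3, -10.1]
gripper_width: 0.0124
grip_force: 60.1
```

Run:
```python
from h import *
o=monitor.get_obs();print(o)
```

```text
{'time': 5.2, 'qpos': array([-6.58881916e-01,  3.56237465e-01,  1.78748250e+00, -1.61744100e-03,
        9.97843241e-01, -2.43711046e-01]), 'qvel': array([-9.65847141e-04, -1.48127933e-03,  3.28675016e-04,  2.67777031e-04,
       -4.46067284e-05,  4.08958750e-04]), 'effort': array([ 2.16038369e+00, -4.56683815e+01, -2.69531465e+01,  7.66669940e-01,
        1.45963691e+00, -3.51640675e-02]), 'ee_pos': array([ 0.51218397, -0.30855127,  0.08064491]), 'eef_rot': array([ 2.36756564e-04,  8.37419595e-01,  5.46560116e-01, -6.37172123e-04]), 'contact_force': array([  1.39259705,  -5.27905499, -10.05912212]), 'torque': array([-0.96378072, -0.3543174 , -0.03555863]), 'grip_force': 60.146865248680115, 'gripper_width': 0.012411293941007644}
```

Emit:
{"name": "apply_moves", "arguments": {"plan": [[0, 0, 0, 0, 0, 0], [0, 0, 0, 0, 0, 0], [0, 0, 0, 0, 0, 0], [0, 0, 0, 0, 0, 0], [0, 0, 0, 0, 0, 0]], "gripper": 1}}

```text
time: 5.7
ee_pos: [0.5132, -0.3079, 0.0826]
eef_rot: [0.0, 0.838, 0.546, 0.0]
contact_force: [0.4, -0.6, -0.9]
gripper_width: 0.0835
grip_force: 0.0
```

Emit:
{"name": "apply_moves", "arguments": {"plan": [[0, 0, 0.2, 0, 0, 0], [0, 0, 0.4, 0, 0, 0], [0, 0, 0.6, 0, 0, 0], [0, 0, 0.68, 0, 0, 0], [0, 0, 0.68, 0, 0, 0]]}}

```text
time: 6.2
ee_pos: [0.5154, -0.3097, 0.2582]
eef_rot: [0.005, 0.838, 0.546, 0.002]
contact_force: [-0.4, -1.1, 0.4]
gripper_width: 0.0852
grip_force: 0.0
```

Emit:
{"name": "apply_moves", "arguments": {"plan": [[0, 0.9, 0, 0, 0, 0.35], [0, 0.9, 0, 0, 0, 0.35], [0, 0.9, 0, 0, 0, 0.35], [0, 0.9, 0, 0, 0, 0.35], [0, 0.9, 0, 0, 0, 0.35]]}}

```text
time: 6.7
ee_pos: [0.511, -0.079, 0.2496]
eef_rot: [-0.002, 0.597, 0.802, -0.0]
contact_force: [-0.1, -0.5, -0.3]
gripper_width: 0.0855
grip_force: 0.0
```

Run:
```python
from h import *
c=snap('top','top2')
X=cloud(c,480,540,250,300)
p=X[(X[:,2]>.078)&(X[:,2]<.09)];print('bar top',len(p),rect(p),np.median(p[:,2]))
o=monitor.get_obs();print(o['time'],o['ee_pos'],o['eef_rot'],o['qpos'])
```

```text
bar top 0 ((0.0, 0.0), (0.0, 0.0), 0.0) nan
6.75 [ 0.51097446 -0.07666397  0.24958241] [-0.00322401  0.59535954  0.8034525   0.000838  ] [-0.28693471 -0.01214222  1.86362857  0.00393786  1.29558781 -0.58337718]
  return _methods._mean(a, axis=axis, dtype=dtype,
  ret = ret.dtype.type(ret / rcount)
```

Emit:
{"name": "apply_moves", "arguments": {"plan": [[0, 0.8, 0, 0, 0, 0.35], [0, 0.8, 0, 0, 0, 0.35], [0, 0.8, 0, 0, 0, 0.35], [0, 0.8, 0, 0, 0, 0.35], [0, 0.8, 0, 0, 0, 0.35]]}}

```text
time: 7.25
ee_pos: [0.5112, 0.1222, 0.25]
eef_rot: [-0.002, 0.284, 0.959, 0.001]
contact_force: [0.4, -1.0, 0.2]
gripper_width: 0.0853
grip_force: 0.0
```

Emit:
{"name": "apply_moves", "arguments": {"plan": [[-0.02, 0.57, 0, 0, 0, 0.35], [-0.02, 0.57, 0, 0, 0, 0.35], [-0.02, 0.57, 0, 0, 0, 0.35], [-0.02, 0.57, 0, 0, 0, 0.35], [-0.02, 0.57, 0, 0, 0, 0.35]]}}

```text
time: 7.75
ee_pos: [0.5067, 0.2605, 0.2496]
eef_rot: [-0.002, -0.06, 0.998, -0.001]
contact_force: [-0.1, -0.5, 0.1]
gripper_width: 0.0853
grip_force: 0.0
```

Emit:
{"name": "apply_moves", "arguments": {"plan": [[0, 0, 0, 0, 0, 0.25], [0, 0, 0, 0, 0, 0.25], [0, 0, 0, 0, 0, 0.25], [0, 0, 0, 0, 0, 0.25], [0, 0, 0, 0, 0, 0.25]], "gripper": 0.6}}

```text
time: 8.25
ee_pos: [0.5071, 0.2589, 0.2499]
eef_rot: [-0.002, -0.301, 0.954, -0.0]
contact_force: [0.4, 0.1, -0.3]
gripper_width: 0.0508
grip_force: 0.0
```

Run:
```python
from h import *
c=snap('top','top3');w=snap('wrist','w3')
X=cloud(c,480,540,250,300)
p=X[(X[:,2]>.078)&(X[:,2]<.09)];print('bar top',len(p),rect(p),np.median(p[:,2]))
o=monitor.get_obs();print(o['time'],o['ee_pos'],o['eef_rot'],o['qpos'])
X=cloud(w,0,640,0,480)
p=X[(X[:,2]>.058)&(X[:,2]<.07)&(np.hypot(X[:,0]-.54,X[:,1]-.24)<.1)]
q=(p[:,:2]-[.544,.245])@[-.582,.813]
for m in(q>0,q<=0):
    if m.sum()>10:print(m.sum(),rect(p[m]),np.median(p[m,2]))
m=np.hstack([cv2.resize(w['img'],(400,300)),cv2.resize(c['img'][240:315,465:565],(400,300),interpolation=cv2.INTER_CUBIC)])
cv2.imwrite('pics/m3.png',m[:,:,::-1])
```

```text
bar top 179 ((513.3377075195312, -307.569091796875), (41.50891876220703, 14.38377571105957), 66.20172119140625) 0.08483197143896078
8.35 [0.50734432 0.25909858 0.25050882] [-1.22330721e-03 -3.00981317e-01  9.53629249e-01 -8.00764965e-05] [ 3.49006629e-01  1.01123913e-01  1.74416391e+00 -5.62014447e-05
  1.29875608e+00 -1.83321804e+00]
1041 ((522.3515625, 272.34552001953125), (86.05474090576172, 7.995121955871582), 35.29267501831055) 0.06650769512395428
1286 ((561.1185302734375, 214.2623291015625), (90.40402221679688, 8.612232208251953), 35.74705123901367) 0.06640083312100581
```

View pics/m3.png

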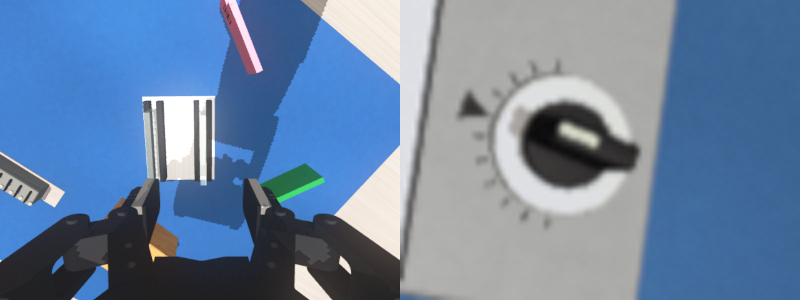

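The pointer now stands at the triangle (bar at 66.2°, so the dimmer reads about 1.80). The plate lies at (0.528, 0.2765) with yaw 35.4°, so I'm going down to grip its clear end.

Emit:
{"name": "apply_moves", "arguments": {"plan": [[-0.006, 0.008, -0.15, 0, 0, 0], [-0.006, 0.008, -0.3, 0, 0, 0], [-0.006, 0.008, -0.45, 0, 0, 0], [-0.006, 0.008, -0.55, 0, 0, 0], [-0.006, 0.008, -0.6, 0, 0, 0]]}}

```text
time: 8.85
ee_pos: [0.5039, 0.2605, 0.0983]
eef_rot: [-0.003, -0.301, 0.954, -0.0]
contact_force: [0.2, 0.1, -0.4]
gripper_width: 0.0512
grip_force: 0.0
```

Emit:
{"name": "apply_moves", "arguments": {"plan": [[0, 0, -0.05, 0, 0, 0], [0, 0, -0.1, 0, 0, 0], [0, 0, -0.15, 0, 0, 0], [0, 0, -0.18, 0, 0, 0], [0, 0, -0.2, 0, 0, 0]]}}

```text
time: 9.35
ee_pos: [0.5064, 0.2616, 0.0515]
eef_rot: [-0.0, -0.302, 0.953, -0.0]
contact_force: [-0.3, -0.1, 0.3]
gripper_width: 0.0515
grip_force: 0.0
```

Emit:
{"name": "apply_moves", "arguments": {"plan": [[0, 0, 0, 0, 0, 0], [0, 0, 0, 0, 0, 0], [0, 0, 0, 0, 0, 0], [0, 0, 0, 0, 0, 0], [0, 0, 0, 0, 0, 0]], "gripper": 0}}

```text
time: 9.85
ee_pos: [0.507, 0.2619, 0.0528]
eef_rot: [0.001, -0.302, 0.953, 0.0]
contact_force: [-0.7, -0.2, 2.6]
gripper_width: 0.0069
grip_force: 58.7
```

Emit:
{"name": "apply_moves", "arguments": {"plan": [[0, 0, 0, 0, 0, 0], [0, 0, 0.05, 0, 0, 0], [0, 0, 0.1, 0, 0, 0], [0, 0, 0.15, 0, 0, 0], [0, 0, 0.2, 0, 0, 0]]}}

```text
time: 10.35
ee_pos: [0.5066, 0.2617, 0.1035]
eef_rot: [0.0, -0.302, 0.953, 0.0]
contact_force: [0.3, 0.4, -1.0]
gripper_width: 0.0072
grip_force: 58.4
```

Emit:
{"name": "apply_moves", "arguments": {"plan": [[0, 0, 0.15, 0, 0, 0], [0, 0, 0.3, 0, 0, 0], [0, 0, 0.45, 0, 0, 0], [0, 0, 0.56, 0, 0, -0.03], [0, 0, 0.6, 0, 0, -0.1]]}}

```text
time: 10.85
ee_pos: [0.5084, 0.2624, 0.2579]
eef_rot: [0.004, -0.203, 0.979, 0.001]
contact_force: [-0.2, 0.5, -0.4]
gripper_width: 0.0068
grip_force: 58.5
```

Emit:
{"name": "apply_moves", "arguments": {"plan": [[0, -0.1, 0, 0, 0, -0.07], [0, -0.2, 0, 0, 0, -0.14], [0, -0.3, 0, 0, 0, -0.21], [0, -0.4, 0, 0, 0, -0.28], [0, -0.5, 0, 0, 0, -0.35]]}}

```text
time: 11.35
ee_pos: [0.5062, 0.1357, 0.2531]
eef_rot: [0.001, 0.146, 0.989, 0.0]
contact_force: [-0.1, -0.4, -0.3]
gripper_width: 0.0068
grip_force: 58.6
```

Emit:
{"name": "apply_moves", "arguments": {"plan": [[0, -0.1, 0, 0, 0, -0.07], [0, -0.2, 0, 0, 0, -0.14], [0, -0.3, 0, 0, 0, -0.21], [0, -0.4, 0, 0, 0, -0.28], [0, -0.5, 0, 0, 0, -0.35]]}}

```text
time: 11.85
ee_pos: [0.5062, 0.0106, 0.2531]
eef_rot: [0.001, 0.476, 0.879, 0.0]
contact_force: [0.4, 0.0, -1.3]
gripper_width: 0.0075
grip_force: 58.6
```

Emit:
{"name": "apply_moves", "arguments": {"plan": [[0.02, -0.1, 0, 0, 0, -0.07], [0.05, -0.2, 0, 0, 0, -0.14], [0.08, -0.3, 0, 0, 0, -0.21], [0.1, -0.4, 0, 0, 0, -0.28], [0.12, -0.47, 0, 0, 0, -0.35]]}}

```text
time: 12.35
ee_pos: [0.5365, -0.1075, 0.2531]
eef_rot: [0.001, 0.749, 0.662, 0.0]
contact_force: [0.4, -0.1, -0.9]
gripper_width: 0.0071
grip_force: 58.6
```

Run:
```python
from h import *
o=monitor.get_obs();print(o['time'],o['ee_pos'],o['eef_rot'],o['qpos'],o['gripper_width'],o['grip_force'])
print(Rn.from_quat(np.roll(o['eef_rot'],-1)).as_matrix().round(3))
```

```text
12.35 [ 0.53650492 -0.10748059  0.25308635] [5.91283340e-04 7.49160366e-01 6.62388378e-01 1.82616463e-04] [-3.25858017e-01  4.80717432e-02  1.79571450e+00 -2.82314224e-04
  1.29659894e+00 -2.02990463e-01] 0.007112862992896048 58.57961118221283
[[ 0.122  0.992  0.001]
 [ 0.992 -0.122 -0.001]
 [-0.001  0.001 -1.   ]]
```

Emit:
{"name": "apply_moves", "arguments": {"plan": [[-0.004, 0, 0, -0.008, -0.065, 0], [-0.008, 0, -0.05, -0.016, -0.13, 0], [-0.012, 0.002, -0.1, -0.024, -0.195, 0], [-0.016, 0.004, -0.15, -0.032, -0.26, 0], [-0.02, 0.006, -0.2, -0.04, -0.325, 0]]}}

```text
time: 12.85
ee_pos: [0.5314, -0.1046, 0.2035]
eef_rot: [0.245, 0.706, 0.629, 0.214]
contact_force: [0.7, 1.1, -0.7]
gripper_width: 0.0071
grip_force: 58.8
```

Emit:
{"name": "apply_moves", "arguments": {"plan": [[0, 0, -0.05, -0.007, -0.055, 0], [0, 0, -0.1, -0.014, -0.11, 0], [0, 0, -0.15, -0.014, -0.11, 0], [0, 0, -0.15, -0.014, -0.11, 0], [0, 0, -0.15, -0.014, -0.11, 0]]}}

```text
time: 13.35
ee_pos: [0.5307, -0.1042, 0.1642]
eef_rot: [0.319, 0.676, 0.602, 0.28]
contact_force: [0.3, -0.2, -1.0]
gripper_width: 0.0069
grip_force: 58.9
```

Emit:
{"name": "apply_moves", "arguments": {"plan": [[0, 0, 0, 0, 0, 0], [0, 0, 0, 0, 0, 0], [0, 0, 0, 0, 0, 0], [0, 0, 0, 0, 0, 0], [0, 0, 0, 0, 0, 0]]}}

```text
time: 13.85
ee_pos: [0.5319, -0.1045, 0.1653]
eef_rot: [0.32, 0.676, 0.602, 0.28]
contact_force: [-0.3, -0.5, -0.6]
gripper_width: 0.007
grip_force: 58.8
```

Run:
```python
from h import *
o=monitor.get_obs();print(o['time'],o['ee_pos'],o['qpos'],o['gripper_width'],o['grip_force'])
M=Rn.from_quat(np.roll(o['eef_rot'],-1)).as_matrix();print(M.round(3),np.arccos(M[2,1]))
a=snap('scene','s4');b=snap('wrist','w4');t=snap('top','t4')
print('label',o['ee_pos']+M@[-.058,.004,.018])
X=cloud(t,380,540,200,330);p=X[(X[:,2]>.078)&(X[:,2]<.09)&(X[:,1]<-.27)]
if len(p):print('bar',len(p),rect(p))
m=np.hstack([cv2.resize(a['img'][150:390,100:420],(400,300)),cv2.resize(b['img'],(400,300))])
m=np.vstack([m,np.hstack([cv2.resize(t['img'][190:340,370:570],(400,300)),cv2.resize(a['img'][180:280,320:453],(400,300))])])
cv2.imwrite('pics/m4.png',m[:,:,::-1])
```

```text
13.85 [ 0.5319056  -0.10453013  0.16532425] [-0.46058152 -0.18813705  2.42529352  1.36432463  0.26320139 -1.58576054] 0.007026486470995072 58.84965240955353
[[ 0.118  0.635  0.764]
 [ 0.993 -0.07  -0.095]
 [-0.006  0.769 -0.639]] 0.6929377487829658
label [ 0.54135992 -0.16410974  0.157269  ]
bar 178 ((513.1824340820312, -307.5851135253906), (41.858978271484375, 14.39597225189209), 66.9098129272461)
```

View pics/m4.png

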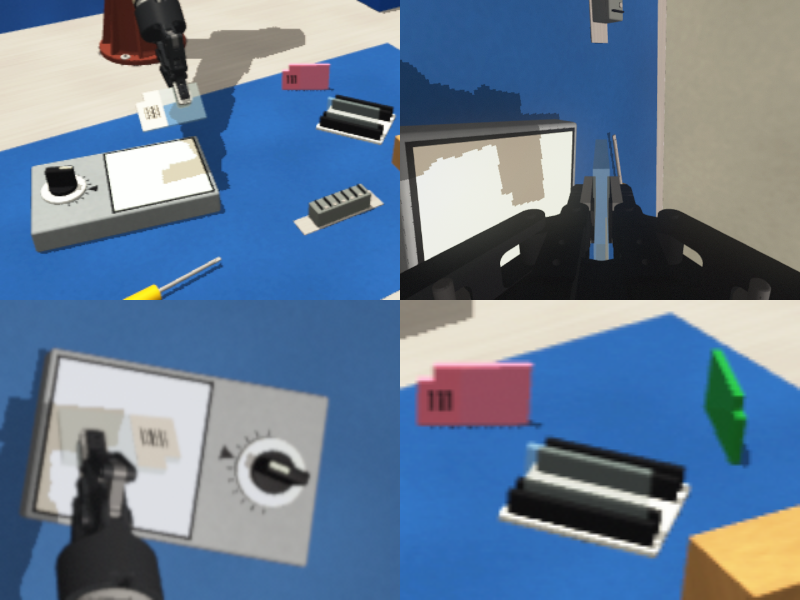

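The pictures show the plate held tilted over the panel with the barred label facing up (0.69 rad from vertical). The label is computed to be within a few mm of the panel's centre and about 116 mm above it. The pointer is still at the triangle and the blank is still in its slot.

```bash
python3 -c "
from h import *
print(manip.sign_off())"
```

```text
the job is handed in; nothing more can be done
None
```

I handed the job in with the dimmer at about 1.80 rad and the notched plate held by its clear end, its label face up about 116 mm above the panel's centre; the hand-in gave no verdict.

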